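# Lift a waxed stone sphere out of its clamp with tongs

## Robot

A 6-joint arm with a two-finger parallel gripper is mounted at the origin on a cart in front of the work surface, level with it; the furniture and walls round the work are solid. World frame = base frame: x ahead of the robot, y to its left, z up, the work surface at z = 0. Lengths are in m, angles in rad, forces in N, time in s.
With the tool pointing down it reaches from about 0.25 to 0.775 m from the base axis. Payload 4 kg.
Tool frame: the origin (TCP) lies between the finger pads; the fingertips stand 14 mm ahead of it and the grasp point (between the pads) lies 5 mm behind it (robot.tips_ahead is the distance from the TCP to the fingertips, in m); z points along the fingers, y is the direction in which the jaws open and shut (so a half turn about z gives the same grasp; the last joint's range is limited). The gripper opens to 94 mm and grips with 3 to 60 N. Pads are 16 mm wide; open, the fingers measure 119 mm over their backs; the gripper's body (75 mm by 177 mm) begins 78 mm behind the grasp point.
Start: joints at [-1.317, 0.087, 1.371, -0, 1.684, -0.103], TCP at [0.192, -0.515, 0.22] pointing down, gripper open.
Joint ranges: [-3.1, 3.1], [-0.76, 2.03], [0.27, 2.55], [-1.08, 4.22], [0.17, 2.65], [-2.57, 2.57]. Speed limits (rad/s): [2.79, 2.79, 3.14, 3.14, 3.14, 3.14].

## Interface

Orientations are given as [roll, pitch, yaw] about the fixed x, y, z axes, in that order (R = Rz(yaw) Ry(pitch) Rx(roll)).
In Python, from bench import robot, optics, job gives the robot as it stands.
- The arm moves only by the tool apply_moves, never from a script. Its argument "moves" is a list of rows, each a list of 3 entries, a list of its own where there are three numbers: the shift along the tool's x, y, z in cm, then the turn, a rotation vector about the tool's x, y, z in rad, then the opening, from 0 (shut) to 1 (fully open). In form: [[[tx, ty, tz], [rx, ry, rz], grip], ...]. A call has exactly 10 rows; each row is the pose to reach, as a shift and turn from the pose commanded when the call began, along the tool's axes at that moment; what a row does not reach only later rows make up. A row lasts 1/12 s, in which the tool goes at most 41.7 mm and 7.16 degrees, less where a joint would pass 70% of its speed; a pose out of reach is approached as far as the arm can. A call with a gripper value outside its range is refused whole. The fingers move at their own pace and stop on an object; the grip force is fixed at half the most. Time passes only in rows, so rows that repeat a pose let the fingers close, or fill a call up. It gives the time, the measured TCP pose, the force and the opening at its end, in the units of the state.
- robot.get_obs(): the state, without advancing time (a new reading comes with each control period).
- optics.snapshot(name): name is "side" or "top" or "wrist"; returns the picture (420x560x3 uint8, red, green, blue); there is no depth.
- optics.get_calibration(name): a dict with "fx", "fy", "cx", "cy" (pixels), "rvec" (rotation vector, rad) and "tvec" (3), from world to camera coordinates, as OpenCV has them. Camera axes: x right, y down, z forward; pixel columns grow to the right and rows downward; lengths in m; the calibration is good to about 2 mm. A picture is of the moment at which its call begins: read the wrist's pose just before it. get_calibration takes no time and is no camera call; for the wrist camera it gives the pose at the moment of the call.
- job.close_job(): hands the job in, once; it reports no verdict.
The state is a dict: "time": time; "joint_positions": joint angles; "qvel": joint speeds; "joint_torque": joint torques, N m; "tool_pos": TCP position; "ee_rot": TCP orientation; "wrist_force": force on the tool from outside, world axes, zero at the start; "wrist_torque": the same for the moment, N m; "width": finger opening in m.
Only numpy, scipy, OpenCV 4.12 (cv2) and the standard library are available. Lean on these libraries where they do the work, as an engineer would, in place of code of your own. Each camera call takes 0.05 s, during which the arm holds its last target.

## Task

The pink stone sphere held in the self-centring clamp is freshly waxed, so only the rubber-ringed tongs may touch it. Turn the clamp's handwheel anticlockwise (seen from above), taking a fresh hold as often as needed, until the jaws are fully open at the stop; then lift the tongs off their rail by the blue handles, squeezed only lightly so that they stay open, close them on the sphere in its seat and lift it straight up about 10 cm. Finish while holding it still in the air in the squeezed tongs, and leave the tin, the rough stone and the brown bar where they are.

Things in the scene. Friction and masses are not known exactly. Their poses are not given: they have to be found in the camera images.
- wheel_grip (a point): centre of the clamp's small black handwheel, on its upright axis, half-way up its rim. The rim is round, 64 mm across and 15 mm tall (top 8 mm above this point; the hub, 20 mm wide, 9 mm above it); grip across the rim from above in any direction. Axes as clamp_seat
- wheel (a joint): turn of the handwheel, rad: 0 with the jaws closed on the sphere, growing anticlockwise seen from above, hard stop at 3.0 with the jaws fully open. The white dot on the rim goes from the red to the green mark. Turns lightly (0.1 N m), stays where left. Each radian draws both jaws back 5 mm; their lips reach over the upper half of the sphere and hold it down until they are back
- clamp_seat (a point): centre of the sphere's place in the grey clamp, 61 mm above the bench. Base fixed to the bench, 90 mm along its x, reaching 85 mm to +y and 165 mm to -y. The jaws, 34 mm wide, up to 90 mm above the bench, stand at +y and -y of the sphere and slide apart along y; its +x and -x sides are free for the tongs. The handwheel's axis is 125 mm away to -y
- sphere_center (a point): centre of the pink polished stone sphere, 66 mm diameter, about 0.4 kg, which sits in a rubber ring in the clamp between the jaws; its own turn means nothing
- tongs_grip (a point): point midway between the blue handles, at the height to grip from above; the tongs are crossed like scissors, rivet 66 mm below. Handles at +x and -x, each 16 mm wide along y: 53 mm over their outsides here when open (59 mm at their tops, 17 mm higher), 24 mm when closed on the sphere. x is the line along which handles and jaws close. Squeezed, this frame tips by half of tongs_arm about y
- tongs_jaws (a point): point midway between the tongs' jaws, 136 mm below tongs_grip, same axes: bring it to the sphere's centre. Each jaw is a rubber ring 36 mm across, at +x and -x; clear gap between them about 85 mm open, 61 mm closed on the sphere; they reach 9 mm below this point when open, 18 mm when closed. The jaws close about 1 mm for each mm of squeeze at the handles
- tongs_arm (a joint): closing of the tongs, rad: 0 fully open, about 0.42 closed on the sphere, stop at 0.55. A spring opens them (about 6 N at each handle when open, 11 N when closed on the sphere), so handles squeezed in by 4 to 8 mm in all can be carried with the jaws still wide open. The tongs weigh 0.18 kg
- tongs_rack: fixed steel stand with a level rail 12 mm thick, 100 mm long along its y, 115 mm above the bench, on two end posts. The tongs hang upright astride it near its middle, their jaws down to about 47 mm above the bench; lift them straight up until the jaws are above the rail. Origin under the middle of the rail, on the bench
- tin_grit: grey tin, 69 mm across and 92 mm tall, a bystander; origin under its centre
- rough_stone_1: pale grey rough stone, 50 mm, a bystander; origin under its centre
- compound_brown: red-brown bar of polishing compound, 66 x 90 x 30 mm, a bystander; origin under its centre
There are look-alikes about, which are no part of the job. Leave any red or yellow look-alike of the part that bears tongs_grip alone.

How it is judged:
By the outcome, as a careful person would: the job done as asked, in the order asked, and still so for the second after the job is handed in, while the arm keeps its last pose, push and grip.
It also fails if it takes over 58 s, if anything falls off the work surface, if the arm or the gripper's body presses on something with over 40 N, if the wrist force passes 120 N, or if a joint passes its speed limit or range.

## Working session

There is one attempt and no reset: what is moved stays moved. The work goes in short steps, Python scripts to look and compute and a tool call to move; the robot and the scene stay as the last step left them, time stands still between calls to the robot, and variables do not carry over. Pictures are saved under pics/ and viewed, and the job is handed in when it is done.

Besides the shell and the picture viewer there is one more tool, called after ">>>" as name([rows], argument=value, ...), one row to a line, values as JSON. apply_moves: Moves the arm, as the interface text tells. Its arguments: {"type":"object","properties":{"moves":{"type":"array"}},"required":["moves"]}

```bash
ls; mkdir -p pics; python3 - <<'E'
from bench import robot,optics,job
import cv2
o=robot.get_obs()
print(o['time'],o['tool_pos'],o['ee_rot'],o['width'])
for n in ['side','top','wrist']:
    im=optics.snapshot(n); cv2.imwrite(f'pics/{n}0.png',im[:,:,::-1])
    c=optics.get_calibration(n); print(n,c)
E
```

```text
pics
0.0 [ 0.19197078 -0.51486277  0.21830181] [-3.13939191e+00 -1.98072331e-04  3.56806197e-01] 0.09399698369843235
side {'fx': 450.3340115532748, 'fy': 450.3340115532748, 'cx': 275.2204732771655, 'cy': 200.1162341180313, 'rvec': array([ 0.38234788, -2.67665367,  1.3003577 ]), 'tvec': array([0.47366688, 0.23277887, 1.03624433])}
top {'fx': 419.1247011708213, 'fy': 419.1247011708213, 'cx': 276.22996816294824, 'cy': 206.84508818513933, 'rvec': array([ 2.15397596, -2.09406415,  0.18164901]), 'tvec': array([-0.07846992,  0.5462998 ,  1.14209014])}
wrist {'fx': 340.9517927062456, 'fy': 340.9517927062456, 'cx': 269.17918360025095, 'cy': 206.3073262165526, 'rvec': array([-2.3817682 ,  1.65323541,  0.23940427]), 'tvec': array([-0.54846134, -0.02972989,  0.39219101])}
```

View pics/side0.png

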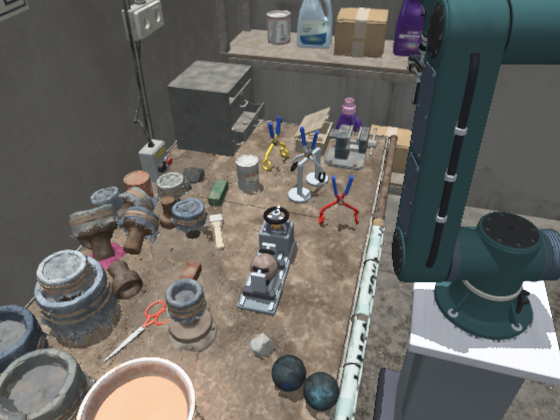

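View pics/top0.png

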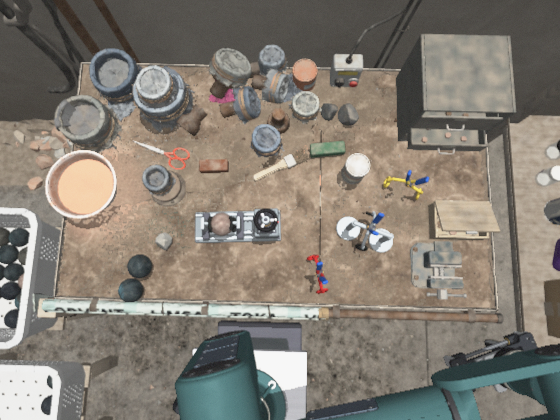

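View pics/wrist0.png

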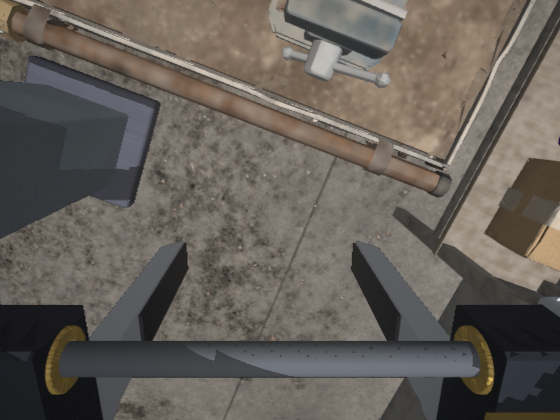

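```bash
cat > h.py <<'E'
import numpy as np,cv2
def cal(c):
    R=cv2.Rodrigues(np.array(c['rvec']))[0]; K=np.array([[c['fx'],0,c['cx']],[0,c['fy'],c['cy']],[0,0,1.]])
    return K,R,np.array(c['tvec']).reshape(3)
def proj(c,P):
    K,R,t=cal(c); p,_=cv2.projectPoints(np.array(P,float).reshape(-1,3),R,t,K,None) if 0 else (None,None)
    q=(np.array(P,float).reshape(-1,3)@R.T+t)@K.T
    return q[:,:2]/q[:,2:]
def atz(c,uv,z):
    K,R,t=cal(c); C=-R.T@t; d=R.T@np.linalg.inv(K)@np.array([uv[0],uv[1],1.])
    return C+d*(z-C[2])/d[2]
def tri(obs):
    A=[];b=[]
    for c,uv in obs:
        K,R,t=cal(c); C=-R.T@t; d=R.T@np.linalg.inv(K)@np.array([uv[0],uv[1],1.]); d/=np.linalg.norm(d)
        M=np.eye(3)-np.outer(d,d); A.append(M); b.append(M@C)
    x=np.linalg.lstsq(np.vstack(A),np.hstack(b),rcond=None)[0]
    return x
def crop(im,x0,y0,w,h,s,fn):
    c=cv2.resize(im[y0:y0+h,x0:x0+w,::-1],None,fx=s,fy=s,interpolation=cv2.INTER_CUBIC)
    cv2.imwrite(fn,c)
E
python3 - <<'E'
import cv2
from h import *
t=cv2.imread('pics/top0.png')[:,:,::-1]; s=cv2.imread('pics/side0.png')[:,:,::-1]
crop(t,185,195,110,60,7,'pics/t_clamp.png')
crop(t,330,195,80,60,8,'pics/t_tongs.png')
crop(s,230,195,80,120,5,'pics/s_clamp.png')
crop(s,255,110,110,120,5,'pics/s_tongs.png')
E
```

```text
(no output)
```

View pics/t_clamp.png

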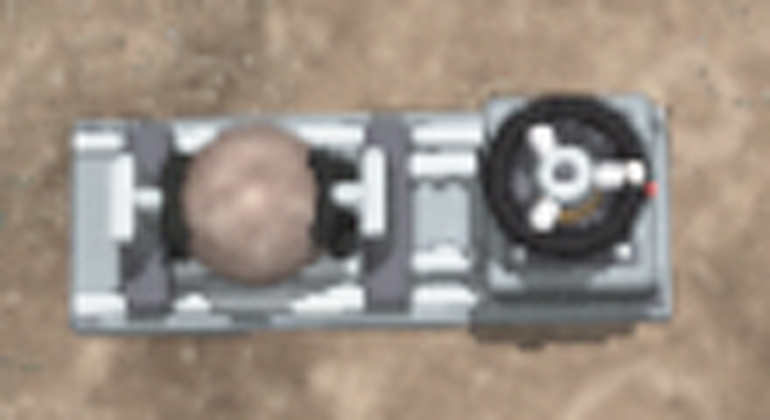

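View pics/t_tongs.png

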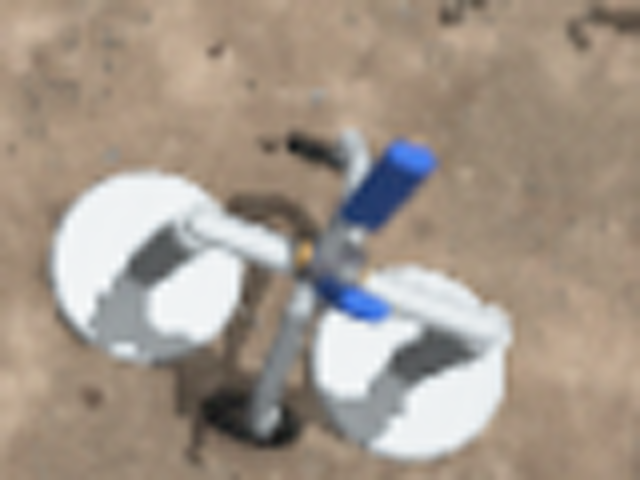

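View pics/s_clamp.png

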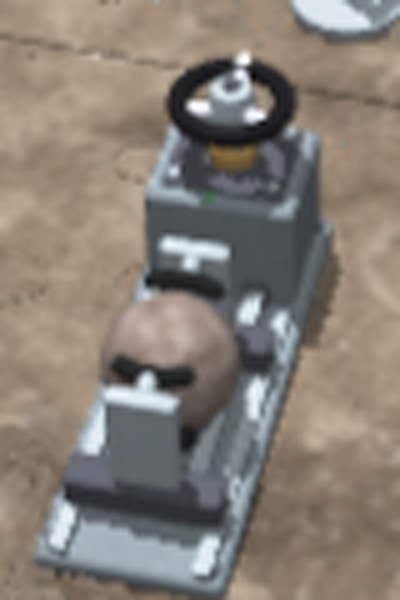

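View pics/s_tongs.png

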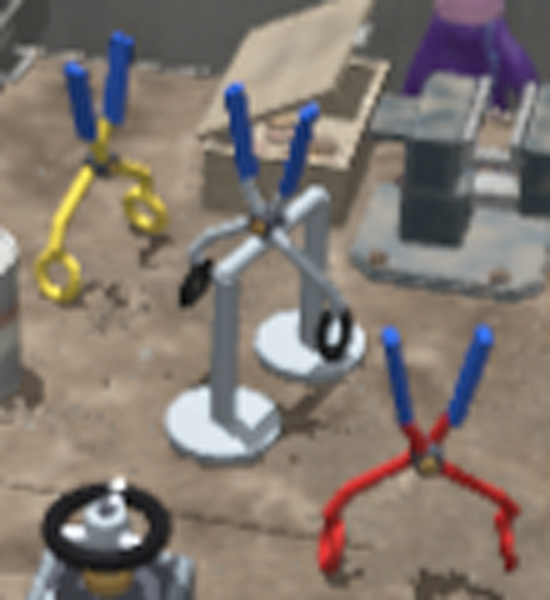

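```bash
python3 - <<'E'
from bench import robot,optics
from h import *
np.set_printoptions(precision=4,suppress=True)
T=optics.get_calibration('top');S=optics.get_calibration('side')
P=dict(hub=((266,219.7),(276.4,213)),rim=((266,220.2),(276.2,215.4)),sph=((221,224),(264.2,267)),
hA=((381.9,214.4),(302,128.4)),hB=((376.3,233.1),(316.6,132)),jA=((368.75,213.5),(294,166.6)),jB=((361,247),(322,176.6)),
b1=((348.5,228.1),(299.4,194)),b2=((381.3,240.3),(317,179)),riv=((369,227),(308,155.4)))
for k,(a,b) in P.items():
    x=tri([(T,a),(S,b)]); print(k,x, 'res',proj(T,x)[0]-a,proj(S,x)[0]-b)
for n,uv in dict(c1=(73,123),c2=(73,328),c3=(668,318),c4=(668,110)).items():
    print(n,atz(T,(uv[0]/7+185,uv[1]/7+195),0.012))
for uv in [(348.5,228.1),(381.3,240.3)]: print(atz(T,uv,0.004))
E
```

```text
hub [ 0.5003 -0.0376  0.1219] res [-0.0294 -0.2023] [0.2167 0.0391]
rim [ 0.5004 -0.0373  0.1143] res [-0.0497 -0.3411] [0.3665 0.0657]
sph [0.4932 0.0895 0.0621] res [-0.0119 -0.0822] [0.0981 0.018 ]
hA [ 0.5092 -0.3249  0.2018] res [-0.0144 -0.0976] [0.0844 0.0137]
hB [ 0.463  -0.3096  0.2052] res [-0.0578 -0.4132] [0.361  0.0492]
jA [ 0.5316 -0.3207  0.0709] res [0.0555 0.3847] [-0.3522 -0.0602]
jB [ 0.4396 -0.2995  0.0654] res [-0.0022 -0.0174] [0.0162 0.0021]
b1 [ 0.4998 -0.2747  0.0068] res [-0.0478 -0.3439] [0.3315 0.0516]
b2 [ 0.467  -0.3706  0.0028] res [-0.0363 -0.2656] [0.2438 0.0328]
riv [ 0.4868 -0.3094  0.125 ] res [0.0357 0.2584] [-0.2335 -0.0354]
c1 [0.5314 0.1732 0.012 ]
c2 [0.4457 0.1678 0.012 ]
c3 [ 0.4567 -0.0776  0.012 ]
c4 [ 0.5438 -0.0752  0.012 ]
[ 0.4992 -0.2753  0.004 ]
[ 0.4661 -0.3704  0.004 ]
```

```bash
cat >> h.py <<'E'
from scipy.spatial.transform import Rotation as Ro
def d(obs,pos,yaw,pitch_down=True):
    R=Ro.from_euler('xyz',obs['ee_rot']); Rt=Ro.from_euler('xyz',[np.pi,0,yaw])
    print('shift cm',np.round(R.inv().apply(np.array(pos)-obs['tool_pos'])*100,2),'rot',np.round((R.inv()*Rt).as_rotvec(),3))
def st(o):
    print('t',round(o['time'],2),'p',np.round(o['tool_pos'],4),'r',np.round(o['ee_rot'],3),'F',np.round(o['wrist_force'],1),'M',np.round(o['wrist_torque'],2),'w',round(o['width'],4),'q6',round(o['joint_positions'][5],3))
E
python3 - <<'E'
from bench import robot
from h import *
o=robot.get_obs(); st(o); d(o,[0.192,-0.515,0.30],0.357); d(o,[0.48,-0.045,0.28],-0.15)
E
```

```text
t 0.15 p [ 0.192  -0.515   0.2186] r [-3.14  -0.     0.357] F [-0.2  0.1 -0.4] M [-0.01  0.01  0.  ] w 0.0944 q6 -0.103
shift cm [ 0.   -0.01 -8.14] rot [-0.002 -0.    -0.   ]
shift cm [ 43.4  -33.99  -6.08] rot [-0.002  0.     0.507]
```

>>> apply_moves([
  [[0,0,-4],[0,0,0],1],
  [[0,0,-7],[0,0,0],1],
  [[4,-3,-7],[0,0,0.1],1],
  [[43.4,-34,-6],[0,0,0.507],1],
  [[43.4,-34,-6],[0,0,0.507],1],
  [[43.4,-34,-6],[0,0,0.507],1],
  [[43.4,-34,-6],[0,0,0.507],1],
  [[43.4,-34,-6],[0,0,0.507],1],
  [[43.4,-34,-6],[0,0,0.507],1],
  [[43.4,-34,-6],[0,0,0.507],1],
])

```text
time: 0.98
tool_pos: [0.3634, -0.2354, 0.2837]
ee_rot: [3.142, -0.0, -0.151]
wrist_force: [0.8, -1.2, 0.5]
width: 0.0937
```

```bash
python3 - <<'E'
from bench import robot
from h import *
o=robot.get_obs(); st(o);  d(o,[0.48,-0.045,0.28],-0.15)
E
```

```text
t 0.98 p [ 0.3634 -0.2354  0.2837] r [ 3.142 -0.    -0.151] F [ 0.8 -1.2  0.5] M [ 0.05 -0.05 -0.03] w 0.0937 q6 1.016
shift cm [  8.67 -20.58   0.37] rot [ 0.    -0.    -0.001]
```

>>> apply_moves([
  [[8,-19,0],[0,0,0],1],
  [[8,-19,0],[0,0,0],1],
  [[8,-19,0],[0,0,0],1],
  [[8,-19,0],[0,0,0],1],
  [[8,-19,0],[0,0,0],1],
  [[8,-19,0],[0,0,0],1],
  [[8,-19,0],[0,0,0],1],
  [[8,-19,0],[0,0,0],1],
  [[8,-19,0],[0,0,0],1],
  [[8,-19,0],[0,0,0],1],
])

```text
time: 1.82
tool_pos: [0.47, -0.0629, 0.284]
ee_rot: [3.141, -0.0, -0.153]
wrist_force: [0.6, -0.1, 0.2]
width: 0.0943
```

```bash
python3 - <<'E'
from bench import robot,optics
from h import *
o=robot.get_obs(); st(o)
W=optics.get_calibration('wrist'); im=optics.snapshot('wrist'); np.save('W1.npy',W,allow_pickle=True)
crop(im,0,0,560,420,1.4,'pics/w1.png')
print(proj(W,[[.5003,-.0375,.122],[.493,.0895,.061]]))
E
```

```text
t 1.82 p [ 0.47   -0.0629  0.284 ] r [ 3.141 -0.    -0.153] F [ 0.6 -0.1  0.2] M [ 0.06  0.01 -0.03] w 0.0943 q6 1.471
[[238.83721762 166.10707799]
 [136.58062023 180.00885197]]
```

View pics/w1.png

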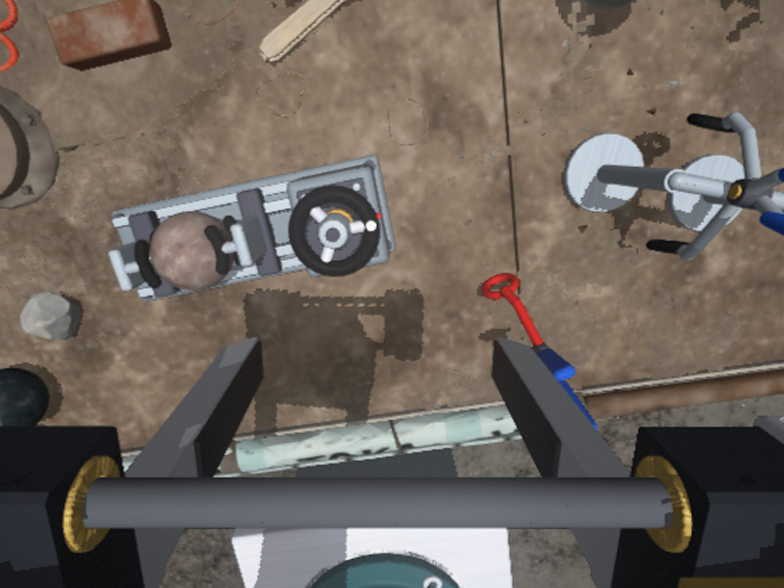

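```bash
python3 - <<'E'
from bench import robot,optics
from h import *
W=np.load('W1.npy',allow_pickle=True).item();T=optics.get_calibration('top');S=optics.get_calibration('side')
print(atz(W,(237.1,167.1),.122),atz(W,(238.6,166.1),.116))
print('hub3',tri([(T,(266,219.7)),(S,(276.4,213)),(W,(237.1,167.1))]))
print('sph3',tri([(T,(221,224)),(S,(264.2,267)),(W,(192/1.4,250/1.4))]))
print('riv3',tri([(T,(369,227)),(S,(308,155.4)),(W,(738/1.4,189/1.4))]))
o=robot.get_obs(); st(o); d(o,[.5003,-.0375,.16],-.15); d(o,[.5003,-.0375,.115],-.15)
E
```

```text
[ 0.49960363 -0.0356689   0.122     ] [ 0.49942147 -0.03658741  0.116     ]
hub3 [ 0.49995114 -0.03667556  0.12297633]
sph3 [0.49380585 0.0889536  0.06092005]
riv3 [ 0.48740482 -0.30987587  0.12413042]
t 1.87 p [ 0.47   -0.0629  0.2841] r [ 3.141 -0.    -0.153] F [ 0.1 -0.4  1.1] M [ 0.03 -0.04 -0.  ] w 0.0938 q6 1.471
shift cm [ 2.6  -2.97 12.4 ] rot [ 0.    -0.    -0.003]
shift cm [ 2.6  -2.98 16.9 ] rot [ 0.    -0.    -0.003]
```

>>> apply_moves([
  [[2.6,-3,2],[0,0,0],1],
  [[2.6,-3,6],[0,0,0],1],
  [[2.6,-3,10],[0,0,0],1],
  [[2.6,-3,13],[0,0,0],1],
  [[2.6,-3,15],[0,0,0],1],
  [[2.6,-3,16],[0,0,0],1],
  [[2.6,-3,16.6],[0,0,0],1],
  [[2.6,-3,16.9],[0,0,0],1],
  [[2.6,-3,16.9],[0,0,0],1],
  [[2.6,-3,16.9],[0,0,0],1],
])

```text
time: 2.7
tool_pos: [0.5018, -0.0362, 0.1167]
ee_rot: [3.141, -0.003, -0.151]
wrist_force: [0.2, 0.9, 0.4]
width: 0.0944
```

```bash
python3 - <<'E'
from bench import robot,optics
from h import *
o=robot.get_obs(); st(o)
W=optics.get_calibration('wrist'); im=optics.snapshot('wrist')
crop(im,0,0,560,420,1.4,'pics/w2.png')
E
```

```text
t 2.7 p [ 0.5018 -0.0362  0.1167] r [ 3.141e+00 -3.000e-03 -1.510e-01] F [0.2 0.9 0.4] M [ 0.07 -0.01  0.01] w 0.0944 q6 1.537
```

View pics/w2.png

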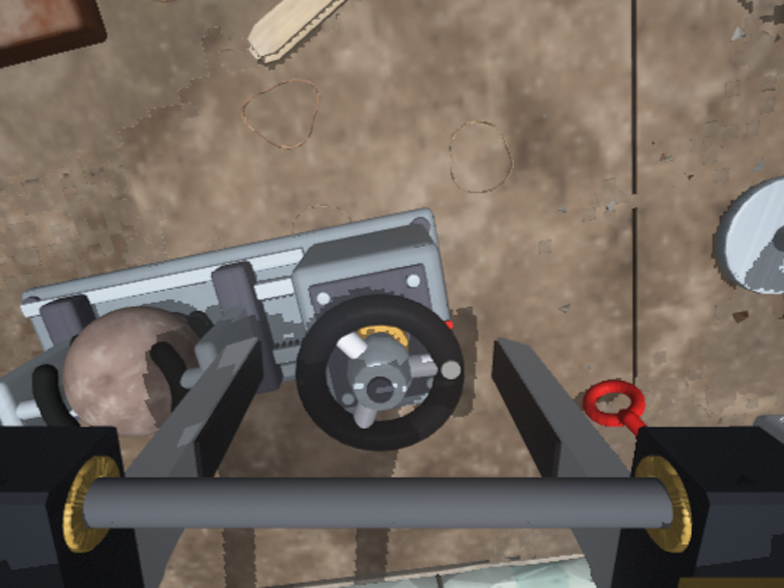

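>>> apply_moves([
  [[-0.2,0,0.3],[0,0,0],1],
  [[-0.2,0,0.3],[0,0,0],1],
  [[-0.2,0,0.3],[0,0,0],0.6],
  [[-0.2,0,0.3],[0,0,0],0.6],
  [[-0.2,0,0.3],[0,0,0],0.6],
  [[-0.2,0,0.3],[0,0,0],0.6],
  [[-0.2,0,0.3],[0,0,0],0.6],
  [[-0.2,0,0.3],[0,0,0],0.6],
  [[-0.2,0,0.3],[0,0,0],0.6],
  [[-0.2,0,0.3],[0,0,0],0.6],
])

```text
time: 3.58
tool_pos: [0.4986, -0.0366, 0.1119]
ee_rot: [3.139, -0.0, -0.151]
wrist_force: [-1.2, -5.7, -0.7]
width: 0.0635
```

```bash
python3 - <<'E'
from bench import robot,optics
from h import *
o=robot.get_obs(); st(o)
E
```

```text
t 3.58 p [ 0.4986 -0.0366  0.1119] r [ 3.139 -0.    -0.151] F [-1.2 -5.7 -0.7] M [-0.9   0.16  0.08] w 0.0635 q6 1.537
```

>>> apply_moves([
  [[0,0,0],[0,0,-0.1],0.6],
  [[0,0,0],[0,0,-0.2],0.6],
  [[0,0,0],[0,0,-0.3],0.6],
  [[0,0,0],[0,0,-0.4],0.6],
  [[0,0,0],[0,0,-0.5],0.6],
  [[0,0,0],[0,0,-0.6],0.6],
  [[0,0,0],[0,0,-0.7],0.6],
  [[0,0,0],[0,0,-0.8],0.6],
  [[0,0,0],[0,0,-0.9],0.6],
  [[0,0,0],[0,0,-1.0],0.6],
])

```text
time: 4.42
tool_pos: [0.4994, -0.0386, 0.1119]
ee_rot: [3.136, 0.004, 0.853]
wrist_force: [2.2, -11.8, -2.0]
width: 0.0636
```

```bash
python3 - <<'E'
from bench import robot,optics
from h import *
o=robot.get_obs(); st(o)
W=optics.get_calibration('wrist'); im=optics.snapshot('wrist')
crop(im,0,0,560,420,1.4,'pics/w3.png')
E
```

```text
t 4.42 p [ 0.4994 -0.0386  0.1119] r [3.136 0.004 0.853] F [  2.2 -11.8  -2. ] M [-1.71 -0.1  -0.16] w 0.0636 q6 0.532
```

View pics/w3.png

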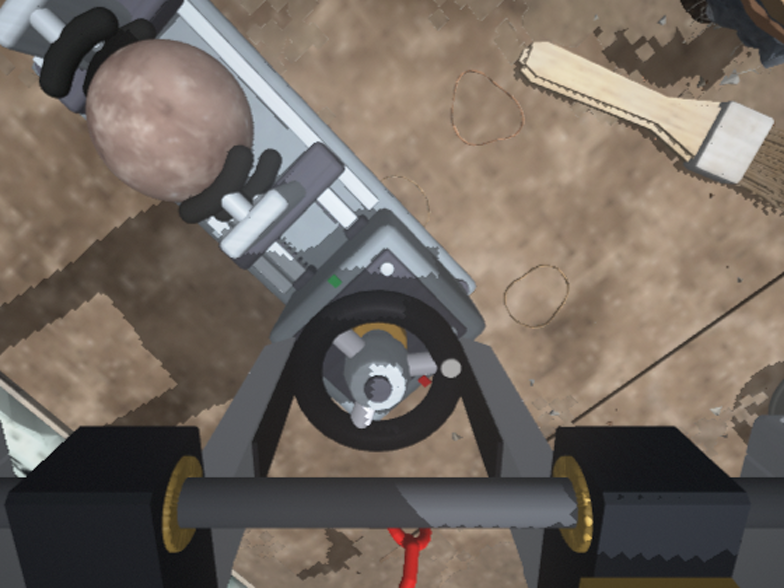

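>>> apply_moves([
  [[-0.1,0.1,0],[0,0,-0.1],0.6],
  [[-0.1,0.1,0],[0,0,-0.2],0.6],
  [[-0.1,0.1,0],[0,0,-0.3],0.6],
  [[-0.1,0.1,0],[0,0,-0.4],0.6],
  [[-0.1,0.1,0],[0,0,-0.5],0.6],
  [[-0.1,0.1,0],[0,0,-0.6],0.6],
  [[-0.1,0.1,0],[0,0,-0.7],0.6],
  [[-0.1,0.1,0],[0,0,-0.8],0.6],
  [[-0.1,0.1,0],[0,0,-0.9],0.6],
  [[-0.1,0.1,0],[0,0,-1.0],0.6],
])

```text
time: 5.3
tool_pos: [0.5015, -0.0392, 0.112]
ee_rot: [3.137, 0.006, 1.853]
wrist_force: [7.2, -7.5, -5.5]
width: 0.064
```

>>> apply_moves([
  [[0,0,0],[0,0,-0.1],0.6],
  [[0,0,0],[0,0,-0.2],0.6],
  [[0,0,0],[0,0,-0.3],0.6],
  [[0,0,0],[0,0,-0.4],0.6],
  [[0,0,0],[0,0,-0.5],0.6],
  [[0,0,0],[0,0,-0.6],0.6],
  [[0,0,0],[0,0,-0.7],0.6],
  [[0,0,0],[0,0,-0.8],0.6],
  [[0,0,0],[0,0,-0.85],0.6],
  [[0,0,0],[0,0,-0.9],0.6],
])

```text
time: 6.13
tool_pos: [0.503, -0.0378, 0.112]
ee_rot: [3.139, 0.01, 2.752]
wrist_force: [11.4, -4.6, -7.8]
width: 0.0636
```

```bash
python3 - <<'E'
from bench import robot,optics
from h import *
o=robot.get_obs(); st(o)
W=optics.get_calibration('wrist'); im=optics.snapshot('wrist')
crop(im,0,0,560,420,1.4,'pics/w4.png')
E
```

```text
t 6.13 p [ 0.503  -0.0378  0.112 ] r [3.139 0.01  2.752] F [11.4 -4.6 -7.8] M [-0.77 -2.05 -0.13] w 0.0636 q6 -1.368
```

View pics/w4.png

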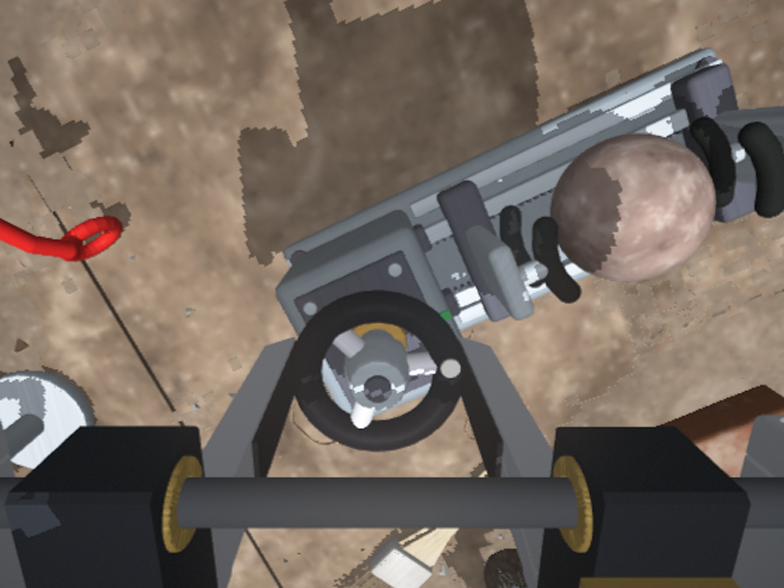

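>>> apply_moves([
  [[0.1,-0.2,0],[0,0,-0.03],0.6],
  [[0.1,-0.2,0],[0,0,-0.06],0.6],
  [[0.1,-0.2,0],[0,0,-0.09],0.6],
  [[0.1,-0.2,0],[0,0,-0.12],0.6],
  [[0.1,-0.2,0],[0,0,-0.14],0.6],
  [[0.1,-0.2,0],[0,0,-0.16],0.6],
  [[0.1,-0.2,0],[0,0,-0.16],0.6],
  [[0.1,-0.2,0],[0,0,-0.16],0.6],
  [[0.1,-0.2,0],[0,0,-0.16],0.6],
  [[0.1,-0.2,0],[0,0,-0.16],0.6],
])

```text
time: 7.02
tool_pos: [0.5016, -0.0371, 0.1121]
ee_rot: [3.136, 0.01, 2.908]
wrist_force: [11.7, 0.5, -5.8]
width: 0.0635
```

```bash
python3 - <<'E'
from bench import robot,optics
from h import *
o=robot.get_obs(); st(o); print(o['joint_torque'])
W=optics.get_calibration('wrist'); im=optics.snapshot('wrist')
crop(im,0,0,560,420,1.4,'pics/w5.png')
E
```

```text
t 7.02 p [ 0.5016 -0.0371  0.1121] r [3.136 0.01  2.908] F [11.7  0.5 -5.8] M [ 0.22 -2.19 -0.63] w 0.0635 q6 -1.528
[ -0.14718527 -33.06292176 -27.00130463  -1.00610979   3.66819665
  -0.62324977]
```

View pics/w5.png

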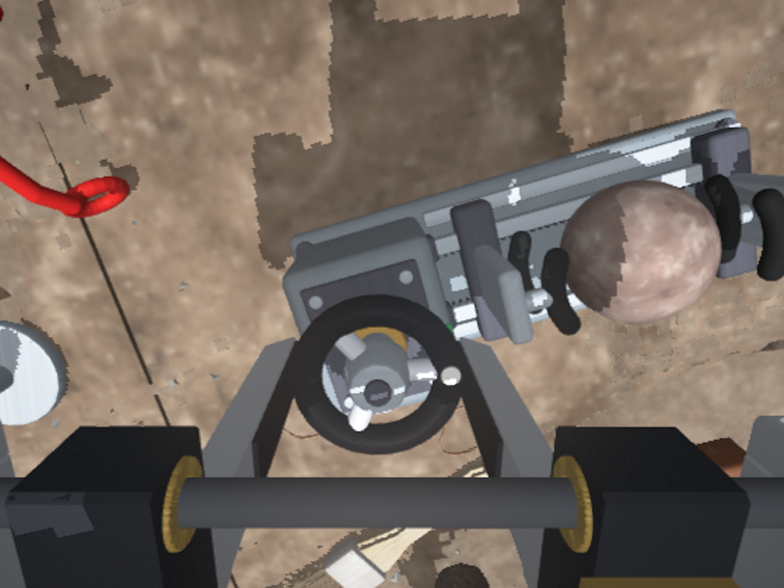

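>>> apply_moves([
  [[0,0,0],[0,0,0],0.7],
  [[0,0,0],[0,0,0],0.85],
  [[0,0,0],[0,0,0],1],
  [[0,0,0],[0,0,0],1],
  [[0,0,-1],[0,0,0],1],
  [[0,0,-5],[0,0,0],1],
  [[0,0,-9],[0,0,0],1],
  [[0,0,-13],[0,0,0],1],
  [[0,0,-17],[0,0,0],1],
  [[0,0,-17],[0,0,0],1],
])

```text
time: 7.9
tool_pos: [0.4999, -0.0387, 0.2929]
ee_rot: [3.141, 0.018, 2.91]
wrist_force: [0.4, 0.1, 1.3]
width: 0.0938
```

```bash
python3 - <<'E'
from bench import robot,optics
from h import *
o=robot.get_obs(); st(o); d(o,[.40,-.23,.30],1.25)
W=optics.get_calibration('wrist'); im=optics.snapshot('wrist')
crop(im,0,0,560,420,1.4,'pics/w6.png')
E
```

```text
t 7.9 p [ 0.4999 -0.0387  0.2929] r [3.141 0.018 2.91 ] F [0.4 0.1 1.3] M [-0.   -0.17  0.03] w 0.0938 q6 -1.53
shift cm [  5.32 -20.91  -0.82] rot [0.015 0.013 1.66 ]
```

View pics/w6.png

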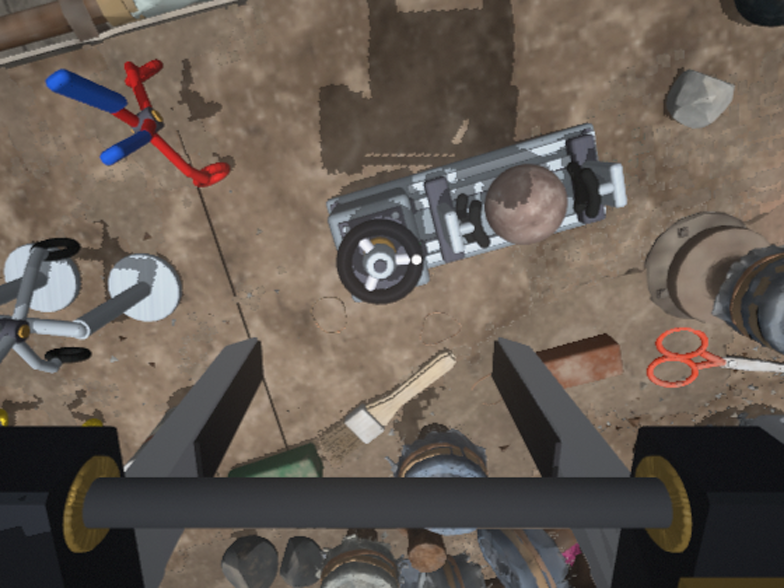

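```bash
python3 - <<'E'
from bench import robot,optics
from h import *
o=robot.get_obs(); W=optics.get_calibration('wrist'); K,R,t=cal(W); C=-R.T@t
Rt=Ro.from_euler('xyz',o['ee_rot']); print(Rt.inv().apply(C-o['tool_pos']), Rt.inv().apply(R[2]))
d(o,[.447,-.41,.32],1.25)
E
```

```text
[ 0.08241639  0.00043373 -0.16505875] [-2.79591430e-01 -4.64216076e-05  9.60119071e-01]
shift cm [ -3.5  -37.34  -3.1 ] rot [0.011 0.009 1.66 ]
```

```bash
python3 - <<'E'
from bench import robot,optics
from h import *
o=robot.get_obs(); 
d(o,[.475,-.345,.32],1.25)
E
```

```text
shift cm [ -4.73 -30.37  -3.08] rot [0.011 0.009 1.66 ]
```

>>> apply_moves([
  [[0,-3,-3],[0.01,0.01,0.12],1],
  [[-4.7,-30.4,-3],[0.011,0.009,1.66],1],
  [[-4.7,-30.4,-3],[0.011,0.009,1.66],1],
  [[-4.7,-30.4,-3],[0.011,0.009,1.66],1],
  [[-4.7,-30.4,-3],[0.011,0.009,1.66],1],
  [[-4.7,-30.4,-3],[0.011,0.009,1.66],1],
  [[-4.7,-30.4,-3],[0.011,0.009,1.66],1],
  [[-4.7,-30.4,-3],[0.011,0.009,1.66],1],
  [[-4.7,-30.4,-3],[0.011,0.009,1.66],1],
  [[-4.7,-30.4,-3],[0.011,0.009,1.66],1],
])

```text
time: 8.78
tool_pos: [0.4719, -0.3467, 0.3095]
ee_rot: [-3.125, -0.004, 1.655]
wrist_force: [0.2, 0.1, 0.0]
width: 0.0936
```

```bash
python3 - <<'E'
from bench import robot,optics
from h import *
o=robot.get_obs();st(o) 
d(o,[.475,-.345,.32],1.25)
E
```

```text
t 8.78 p [ 0.4719 -0.3467  0.3095] r [-3.125 -0.004  1.655] F [0.2 0.1 0. ] M [ 0.03 -0.1  -0.03] w 0.0936 q6 -0.812
shift cm [ 0.15  0.3  -1.05] rot [-0.017 -0.001  0.405]
```

>>> apply_moves([
  [[0.1,0.3,-0.5],[-0.017,0,0.1],1],
  [[0.1,0.3,-1],[-0.017,0,0.2],1],
  [[0.1,0.3,-1],[-0.017,0,0.3],1],
  [[0.1,0.3,-1],[-0.017,0,0.4],1],
  [[0.1,0.3,-1],[-0.017,0,0.4],1],
  [[0.1,0.3,-1],[-0.017,0,0.4],1],
  [[0.1,0.3,-1],[-0.017,0,0.4],1],
  [[0.1,0.3,-1],[-0.017,0,0.4],1],
  [[0.1,0.3,-1],[-0.017,0,0.4],1],
  [[0.1,0.3,-1],[-0.017,0,0.4],1],
])

```text
time: 9.62
tool_pos: [0.476, -0.3436, 0.3218]
ee_rot: [3.138, 0.001, 1.265]
wrist_force: [0.1, 0.6, -0.3]
width: 0.094
```

```bash
python3 - <<'E'
from bench import robot,optics
from h import *
o=robot.get_obs();st(o) 
W=optics.get_calibration('wrist'); np.save('W7.npy',W,allow_pickle=True); im=optics.snapshot('wrist')
crop(im,0,0,560,420,1.4,'pics/w7.png')
crop(im,150,50,230,170,3.4,'pics/w7c.png')
im=optics.snapshot('top'); crop(im,185,195,110,60,7,'pics/t7.png')
E
```

```text
t 9.62 p [ 0.476  -0.3436  0.3218] r [3.138e+00 1.000e-03 1.265e+00] F [ 0.1  0.6 -0.3] M [-0.01 -0.05  0.  ] w 0.094 q6 -0.417
```

View pics/w7.png

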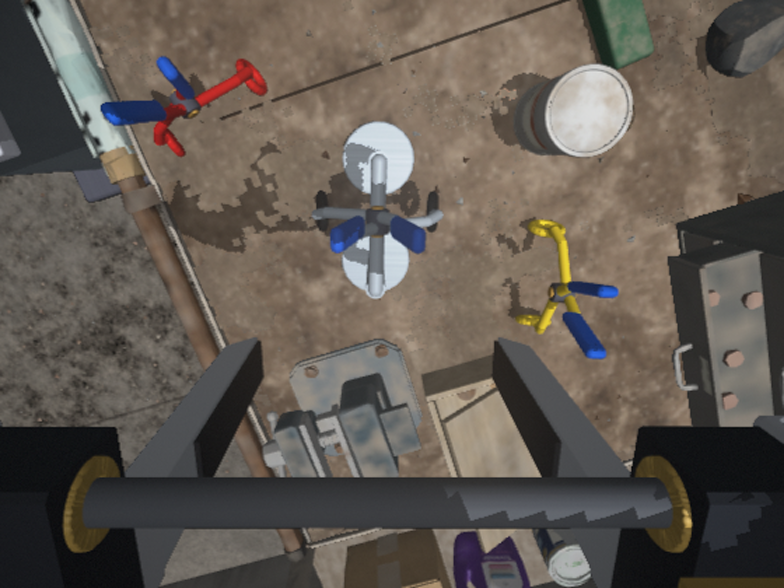

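View pics/w7c.png

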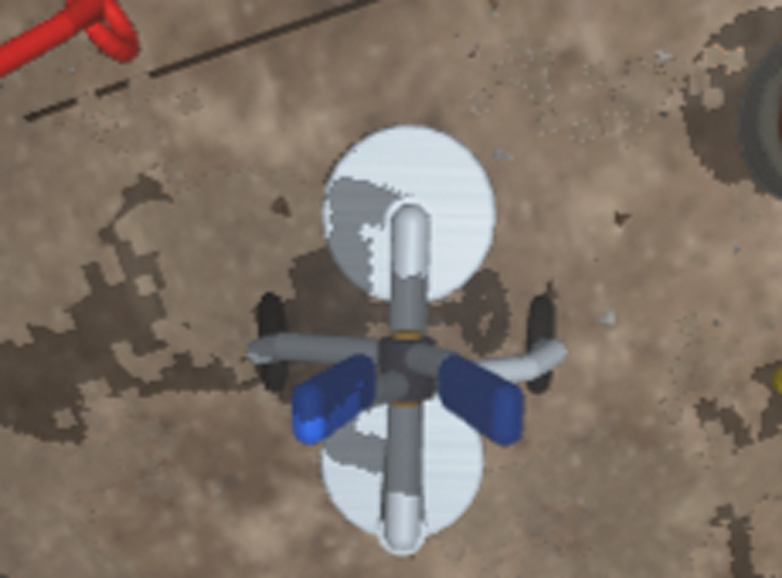

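View pics/t7.png

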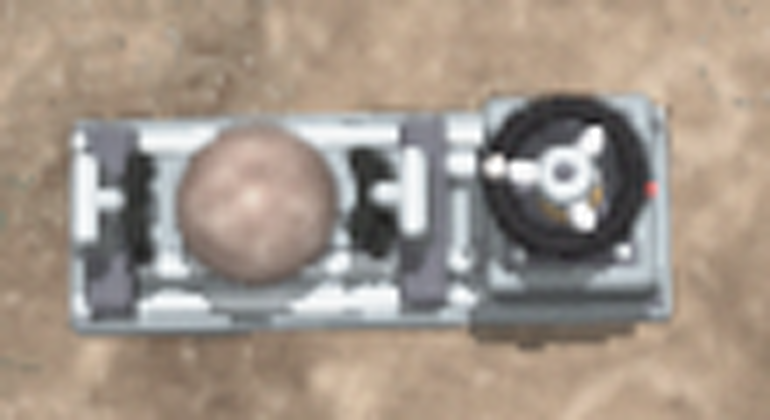

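```bash
python3 - <<'E'
from bench import robot,optics
from h import *
W=np.load('W7.npy',allow_pickle=True).item()
f=lambda u,v,z: atz(W,(150+(u+.5)/3.4-.5,50+(v+.5)/3.4-.5),z)
L=f(312,423,.207);R=f(507,423,.207); a=f(271,343,.056);b=f(540,343,.056); r1=f(410,222,.115); r2=f(403,525,.115); rv=f(406,370,.126)
print('handles',L,R,(L+R)/2,np.linalg.norm(R-L),np.arctan2(*(R-L)[[1,0]]))
print('rings',a,b,(a+b)/2,np.linalg.norm(b-a),np.arctan2(*(b-a)[[1,0]]))
print('rail',r1,r2,(r1+r2)/2,np.linalg.norm(r1-r2),np.arctan2(*(r1-r2)[[1,0]])-np.pi/2)
print('riv',rv)
o=robot.get_obs()
c=np.array([.4875,-.311,.187])
d(o,c+[0,0,.06],1.252)
E
```

```text
handles [ 0.46217272 -0.30947322  0.207     ] [ 0.5076813  -0.32383482  0.207     ] [ 0.48492701 -0.31665402  0.207     ] 0.04772092466626522 -0.30568845888176166
rings [ 0.43708663 -0.30071287  0.056     ] [ 0.53188499 -0.33061183  0.056     ] [ 0.48448581 -0.31566235  0.056     ] 0.09940159214891806 -0.3055204420612311
rail [ 0.49911261 -0.27353859  0.115     ] [ 0.46762267 -0.36599838  0.115     ] [ 0.48336764 -0.31976849  0.115     ] 0.0976751228736071 -0.32825814495760897
riv [ 0.48459572 -0.31539879  0.126     ]
shift cm [3.46 0.08 7.49] rot [0.003 0.001 0.013]
```

```bash
python3 - <<'E'
from bench import robot
from h import *
o=robot.get_obs()
d(o,[.485,-.316,.187],1.258)
E
```

```text
shift cm [ 2.92 -0.02 13.49] rot [0.003 0.001 0.007]
```

>>> apply_moves([
  [[2.9,0,0],[0.003,0,0.007],1],
  [[2.9,0,3],[0.003,0,0.007],1],
  [[2.9,0,6],[0.003,0,0.007],1],
  [[2.9,0,9],[0.003,0,0.007],1],
  [[2.9,0,11],[0.003,0,0.007],1],
  [[2.9,0,12.4],[0.003,0,0.007],1],
  [[2.9,0,13.1],[0.003,0,0.007],1],
  [[2.9,0,13.3],[0.003,0,0.007],1],
  [[2.9,0,13.3],[0.003,0,0.007],1],
  [[2.9,0,13.3],[0.003,0,0.007],1],
])

```text
time: 10.55
tool_pos: [0.4857, -0.3167, 0.1903]
ee_rot: [3.139, 0.002, 1.258]
wrist_force: [-0.3, -0.7, -0.0]
width: 0.0943
```

```bash
python3 - <<'E'
from bench import robot,optics
from h import *
o=robot.get_obs();st(o);d(o,[.485,-.316,.187],1.258)
im=optics.snapshot('wrist')
crop(im,0,0,560,420,1.4,'pics/w8.png')
im=optics.snapshot('side'); crop(im,255,90,110,120,5,'pics/s8.png')
E
```

```text
t 10.55 p [ 0.4857 -0.3167  0.1903] r [3.139e+00 2.000e-03 1.258e+00] F [-0.3 -0.7 -0. ] M [-0.06 -0.03  0.  ] w 0.0943 q6 -0.362
shift cm [ 0.05 -0.09  0.33] rot [ 0.003  0.002 -0.   ]
```

View pics/w8.png

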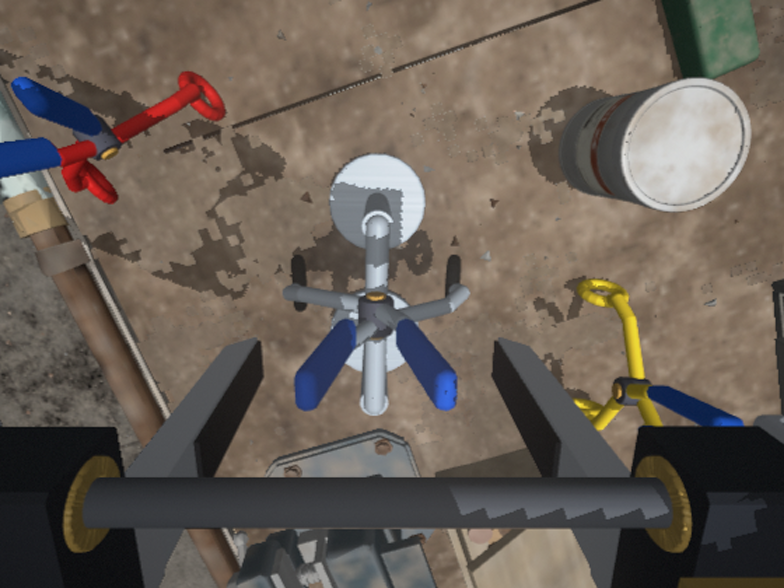

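View pics/s8.png

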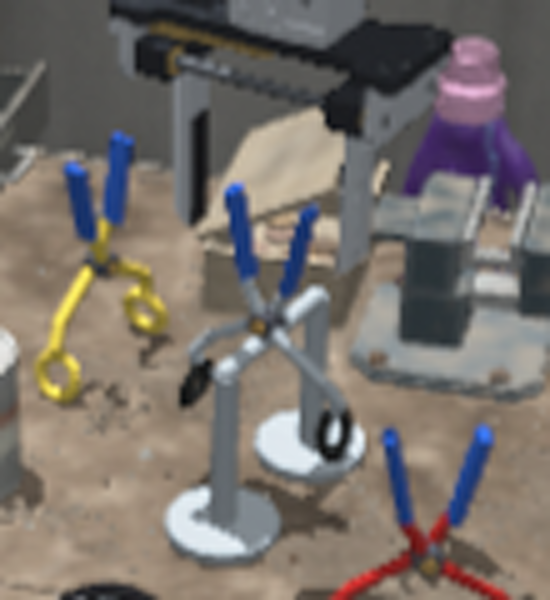

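```bash
python3 - <<'E'
from bench import robot,optics
from h import *
o=robot.get_obs();W=optics.get_calibration('wrist')
p=o['tool_pos'].copy(); 
for z in (.207,.126): p[2]=z; print(proj(W,p)*1.4)
print(atz(W,(377/1.4,393/1.4),.207), atz(W,(376/1.4,318/1.4),.126))
E
```

```text
[[378.87060608 396.23592534]]
[[377.83473739 317.13171101]]
[ 0.48559859 -0.31539833  0.207     ] [ 0.48479607 -0.31694895  0.126     ]
```

>>> apply_moves([
  [[0,0,0.3],[0,0,0],1],
  [[0,0,0.3],[0,0,0],0.8],
  [[0,0,0.3],[0,0,0],0.65],
  [[0,0,0.3],[0,0,0],0.57],
  [[0,0,0.3],[0,0,0],0.53],
  [[0,0,0.3],[0,0,0],0.5],
  [[0,0,0.3],[0,0,0],0.5],
  [[0,0,0.3],[0,0,0],0.5],
  [[0,0,0.3],[0,0,0],0.5],
  [[0,0,0.3],[0,0,0],0.5],
])

```text
time: 11.48
tool_pos: [0.4854, -0.3166, 0.1878]
ee_rot: [3.139, 0.002, 1.258]
wrist_force: [-0.7, 0.6, 4.8]
width: 0.0471
```

```bash
python3 - <<'E'
from bench import robot,optics
from h import *
o=robot.get_obs();st(o)
im=optics.snapshot('wrist')
crop(im,0,0,560,420,1.4,'pics/w9.png')
im=optics.snapshot('side'); crop(im,255,90,110,120,5,'pics/s9.png')
E
```

```text
t 11.48 p [ 0.4854 -0.3166  0.1878] r [3.139e+00 2.000e-03 1.258e+00] F [-0.7  0.6  4.8] M [0.09 0.23 0.02] w 0.0471 q6 -0.362
```

View pics/w9.png

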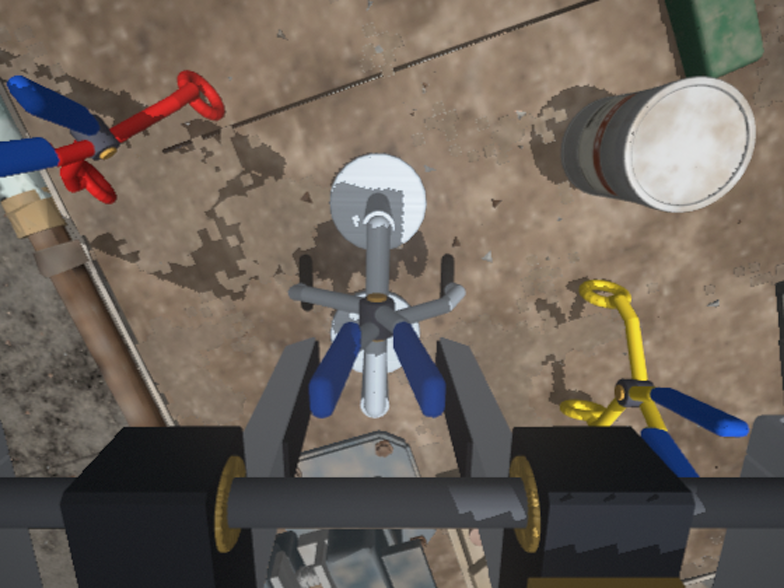

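View pics/s9.png

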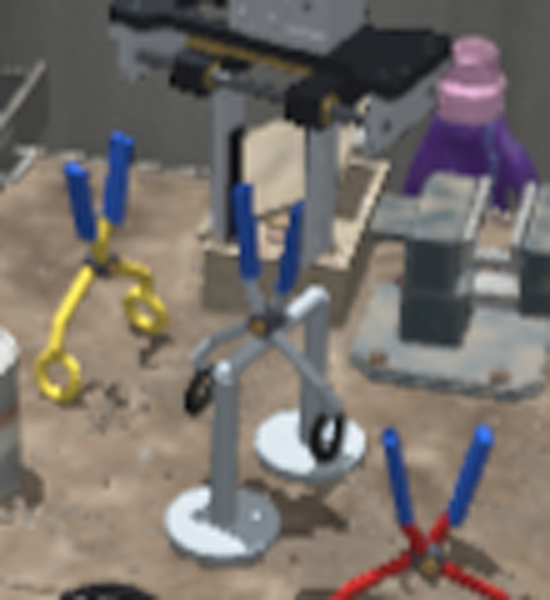

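>>> apply_moves([
  [[0,0,-0.5],[0,0,0],0.5],
  [[0,0,-1.5],[0,0,0],0.5],
  [[0,0,-3],[0,0,0],0.5],
  [[0,0,-4.5],[0,0,0],0.5],
  [[0,0,-6],[0,0,0],0.5],
  [[0,0,-7.5],[0,0,0],0.5],
  [[0,0,-9],[0,0,0],0.5],
  [[0,0,-10.5],[0,0,0],0.5],
  [[0,0,-12],[0,0,0],0.5],
  [[0,0,-13],[0,0,0],0.5],
])

```text
time: 12.42
tool_pos: [0.4854, -0.3162, 0.3177]
ee_rot: [3.14, 0.001, 1.258]
wrist_force: [0.1, 0.2, -1.5]
width: 0.0471
```

```bash
python3 - <<'E'
from bench import robot,optics
from h import *
o=robot.get_obs();st(o);d(o,[.4935,.089,.315],1.626)
im=optics.snapshot('wrist')
crop(im,0,0,560,420,1.4,'pics/w10.png')
im=optics.snapshot('side'); crop(im,240,40,140,160,4,'pics/s10.png')
E
```

```text
t 12.42 p [ 0.4854 -0.3162  0.3177] r [3.140e+00 1.000e-03 1.258e+00] F [ 0.1  0.2 -1.5] M [-0.05 -0.11 -0.03] w 0.0471 q6 -0.362
shift cm [ 38.8  -11.71   0.19] rot [ 0.002  0.002 -0.368]
```

View pics/w10.png

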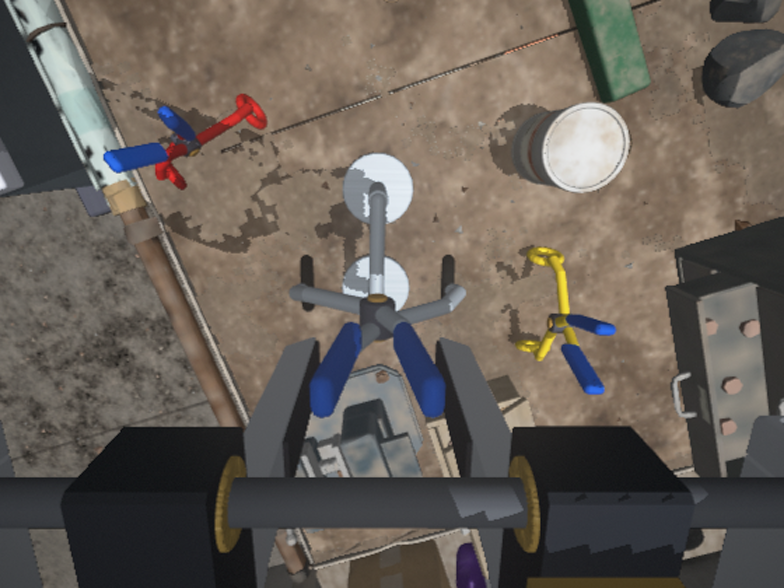

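View pics/s10.png

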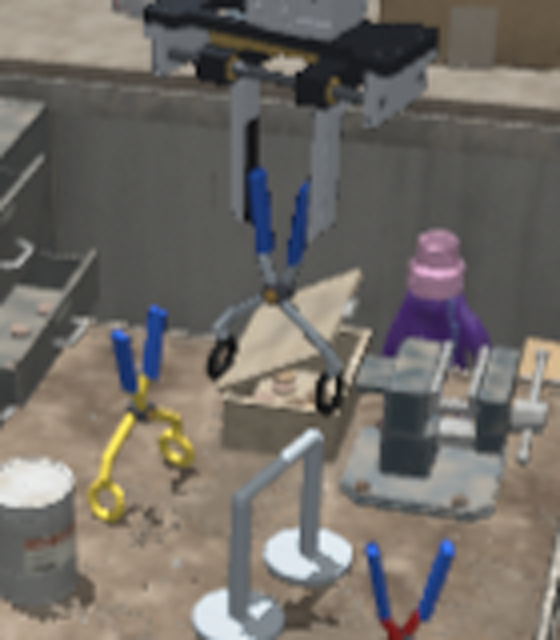

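>>> apply_moves([
  [[1,-0.3,0],[0,0,-0.01],0.5],
  [[3,-0.9,0],[0,0,-0.03],0.5],
  [[6,-1.8,0],[0,0,-0.06],0.5],
  [[9,-2.7,0],[0,0,-0.09],0.5],
  [[12,-3.6,0],[0,0,-0.12],0.5],
  [[15,-4.5,0],[0,0,-0.15],0.5],
  [[18,-5.4,0],[0,0,-0.18],0.5],
  [[21,-6.3,0],[0,0,-0.21],0.5],
  [[23,-6.9,0],[0,0,-0.23],0.5],
  [[25,-7.5,0],[0,0,-0.24],0.5],
])

```text
time: 13.35
tool_pos: [0.4898, -0.0527, 0.3141]
ee_rot: [-3.139, 0.0, 1.501]
wrist_force: [0.0, -0.9, -2.6]
width: 0.0475
```

```bash
python3 - <<'E'
from bench import robot,optics
from h import *
o=robot.get_obs();st(o);d(o,[.4935,.089,.315],1.626)
E
```

```text
t 13.35 p [ 0.4898 -0.0527  0.3141] r [-3.139  0.     1.501] F [ 0.  -0.9 -2.6] M [-0.06 -0.05  0.02] w 0.0475 q6 -0.152
shift cm [14.16 -0.62 -0.09] rot [-0.003 -0.    -0.125]
```

>>> apply_moves([
  [[1.5,0,0],[0,0,-0.02],0.5],
  [[4,-0.2,0],[0,0,-0.04],0.5],
  [[6.5,-0.3,0],[0,0,-0.06],0.5],
  [[9,-0.4,0],[0,0,-0.08],0.5],
  [[11,-0.5,0],[0,0,-0.1],0.5],
  [[12.5,-0.6,0],[0,0,-0.115],0.5],
  [[13.4,-0.6,0],[0,0,-0.125],0.5],
  [[13.9,-0.6,0],[0,0,-0.125],0.5],
  [[14,-0.6,0],[0,0,-0.125],0.5],
  [[14,-0.6,0],[0,0,-0.125],0.5],
])

```text
time: 14.18
tool_pos: [0.4948, 0.0847, 0.315]
ee_rot: [-3.141, 0.001, 1.623]
wrist_force: [0.7, -0.3, -2.0]
width: 0.0469
```

```bash
python3 - <<'E'
from bench import robot,optics
from h import *
o=robot.get_obs();st(o);d(o,[.4935,.089,.315],1.626)
W=optics.get_calibration('wrist');np.save('W11.npy',W,allow_pickle=True)
im=optics.snapshot('wrist')
crop(im,180,150,200,150,4,'pics/w11.png')
im=optics.snapshot('side'); crop(im,200,120,140,180,3.3,'pics/s11.png');cv2.imwrite('pics/side11.png',im[:,:,::-1])
im=optics.snapshot('top'); crop(im,185,195,110,60,7,'pics/t11.png')
E
```

```text
t 14.18 p [0.4948 0.0847 0.315 ] r [-3.141e+00  1.000e-03  1.623e+00] F [ 0.7 -0.3 -2. ] M [-0.05 -0.01 -0.03] w 0.0469 q6 0.005
shift cm [ 0.44 -0.11 -0.  ] rot [-0.001  0.001 -0.003]
```

View pics/w11.png

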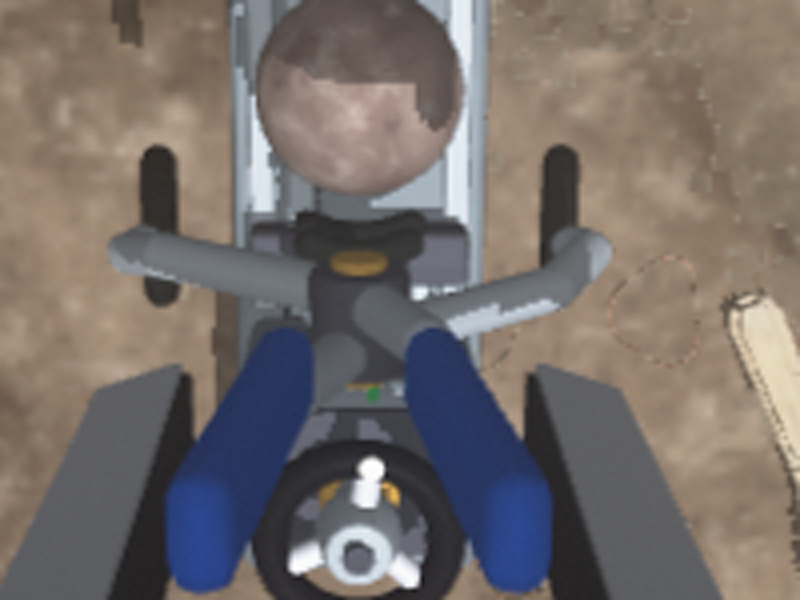

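View pics/s11.png

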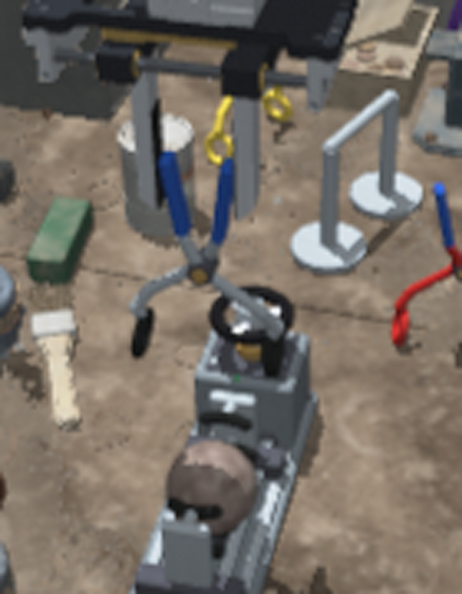

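View pics/t11.png

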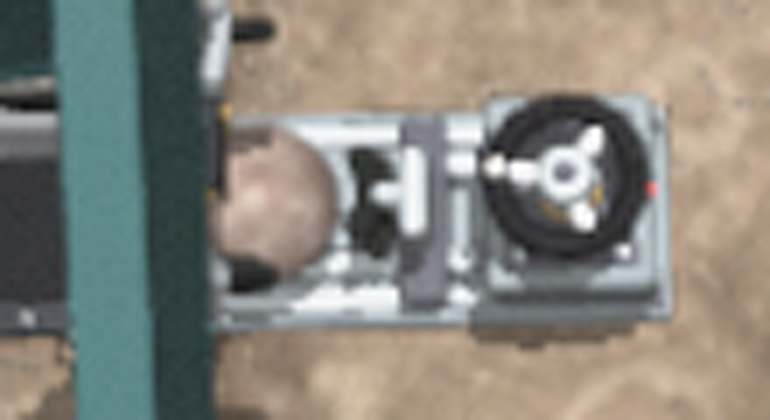

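```bash
python3 - <<'E'
from bench import robot,optics
from h import *
W=np.load('W11.npy',allow_pickle=True).item()
f=lambda u,v,z: atz(W,(180+(u+.5)/4-.5,150+(v+.5)/4-.5),z)
o=robot.get_obs()
for z in (.183,.180):
  a=f(160,225,z);b=f(560,225,z);print(a,b,(a+b)/2,np.linalg.norm(b-a),np.arctan2(*(b-a)[[1,0]]))
print('sph',f(360,92,.061),'riv top',f(357,310,.255), 'axis clampx', f(240,100,.012),f(485,100,.012))
print('tcp@.183 px',(proj(W,[[*o['tool_pos'][:2],.183]])-[180,150])*4)
# clamp edges
a=f(232,20,.012);b=f(232,150,.012);print(a,b,np.arctan2(*(a-b)[[1,0]])-np.pi/2)
a=f(487,20,.012);b=f(478,240,.012);print(a,b,np.arctan2(*(a-b)[[1,0]])-np.pi/2)
E
```

```text
[0.44942154 0.07828583 0.183     ] [0.54001281 0.08304342 0.183     ] [0.49471717 0.08066462 0.183     ] 0.0907161131511531 0.05246887428755478
[0.44900808 0.07738691 0.18      ] [0.54051472 0.08219257 0.18      ] [0.4947614  0.07978974 0.18      ] 0.09163274531466227 0.05246887428755481
sph [0.49427839 0.08812981 0.061     ] riv top [0.49395108 0.08616061 0.255     ] axis clampx [0.45317059 0.07387504 0.012     ] [0.53832687 0.07833277 0.012     ]
tcp@.183 px [[360.79397872 209.07296075]]
[0.44966899 0.10151678 0.012     ] [0.45085149 0.05588448 0.012     ] 0.025907891646306025
[0.53684183 0.10607101 0.012     ] [0.53979616 0.02742119 0.012     ] 0.03754544350904232
```

```bash
python3 - <<'E'
from h import *
im=cv2.imread('pics/side11.png')[:,:,::-1]
crop(im,230,190,70,70,9,'pics/s11c.png')
E
```

```text
(no output)
```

View pics/s11c.png

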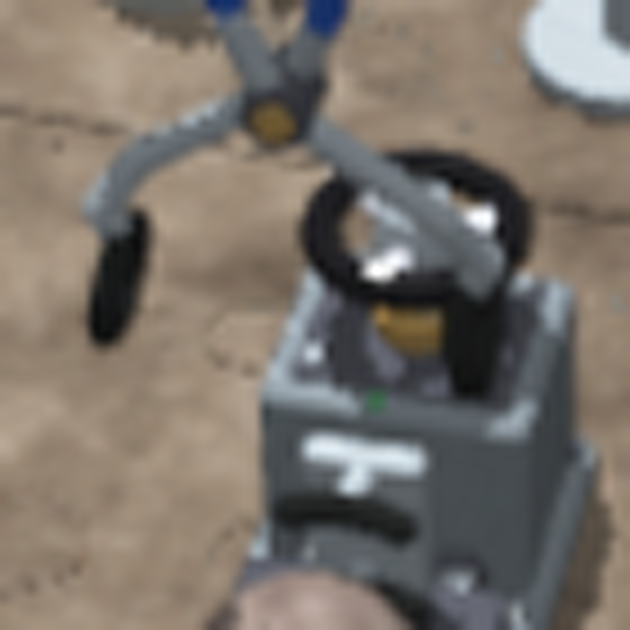

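```bash
python3 - <<'E'
from bench import robot,optics
from h import *
W=np.load('W11.npy',allow_pickle=True).item();S=optics.get_calibration('side')
g=lambda u,v:(180+(u+.5)/4-.5,150+(v+.5)/4-.5)
h=lambda u,v:(230+(u+.5)/9-.5,190+(v+.5)/9-.5)
for a,b in (((160,225),(117,280)),((560,225),(472,333)),((360,262),(272,122))):
  x=tri([(W,g(*a)),(S,h(*b))]);print(x,proj(W,x)-g(*a),proj(S,x)-h(*b))
E
```

```text
[0.48798195 0.12347321 0.25426507] [[ 43.24325194 -31.89087342]] [[16.10603125 -7.92841842]]
[0.4973665  0.07663043 0.18343446] [[-47.3361759    4.53315395]] [[-19.4131591   -2.75880517]]
[0.4943387  0.09559898 0.25631134] [[ 0.51579839 -0.22492689]] [[ 0.18521411 -0.0383945 ]]
```

```bash
python3 - <<'E'
from bench import robot,optics
from h import *
W=np.load('W11.npy',allow_pickle=True).item();S=optics.get_calibration('side')
g=lambda u,v:(180+(u+.5)/4-.5,150+(v+.5)/4-.5)
h=lambda u,v:(230+(u+.5)/9-.5,190+(v+.5)/9-.5)
for a,b in (((160,225),(472,333)),((560,225),(117,280)),((360,262),(272,122))):
  x=tri([(W,g(*a)),(S,h(*b))]);print(x,proj(W,x)-g(*a),proj(S,x)-h(*b))
o=robot.get_obs();d(o,[.494,.0887,.26],1.623)
E
```

```text
[0.4511818  0.08100973 0.19053682] [[ 0.82247366 -0.4637497 ]] [[ 0.36163016 -0.13724079]]
[0.53956534 0.0851845  0.18973183] [[ 0.78793255 -0.21220346]] [[ 0.329      -0.00109384]]
[0.4943387  0.09559898 0.25631134] [[ 0.51579839 -0.22492689]] [[ 0.18521411 -0.0383945 ]]
shift cm [ 0.47 -0.08  5.54] rot [-0.     0.001 -0.002]
```

```bash
python3 - <<'E'
from bench import robot,optics
from h import *
o=robot.get_obs();st(o);d(o,[.4935,.0893,.193],1.623)
E
```

```text
t 14.33 p [0.4951 0.0841 0.3154] r [-3.141e+00  1.000e-03  1.621e+00] F [ 0.1 -0.2 -1.4] M [-0.05 -0.03 -0.  ] w 0.0471 q6 0.005
shift cm [ 0.54 -0.13 12.24] rot [-0.     0.001 -0.002]
```

>>> apply_moves([
  [[0.2,-0.1,1],[0,0,0],0.5],
  [[0.5,-0.1,2.5],[0,0,0],0.5],
  [[0.5,-0.1,4],[0,0,0],0.5],
  [[0.5,-0.1,5.5],[0,0,0],0.5],
  [[0.5,-0.1,7],[0,0,0],0.5],
  [[0.5,-0.1,7.8],[0,0,0],0.5],
  [[0.5,-0.1,8],[0,0,0],0.5],
  [[0.5,-0.1,8],[0,0,0],0.5],
  [[0.5,-0.1,8],[0,0,0],0.5],
  [[0.5,-0.1,8],[0,0,0],0.5],
])

```text
time: 15.17
tool_pos: [0.4944, 0.0897, 0.2367]
ee_rot: [3.139, 0.001, 1.623]
wrist_force: [0.5, -0.1, -0.7]
width: 0.0472
```

```bash
python3 - <<'E'
from bench import robot,optics
from h import *
o=robot.get_obs();st(o);d(o,[.4935,.0893,.193],1.623)
W=optics.get_calibration('wrist');np.save('W12.npy',W,allow_pickle=True)
im=optics.snapshot('wrist')
crop(im,180,150,200,150,4,'pics/w12.png')
im=optics.snapshot('side'); crop(im,225,200,80,100,6,'pics/s12.png')
E
```

```text
t 15.17 p [0.4944 0.0897 0.2367] r [3.139e+00 1.000e-03 1.623e+00] F [ 0.5 -0.1 -0.7] M [ 0.01 -0.17  0.03] w 0.0472 q6 0.015
shift cm [-0.03 -0.1   4.37] rot [ 0.002  0.001 -0.   ]
```

View pics/w12.png

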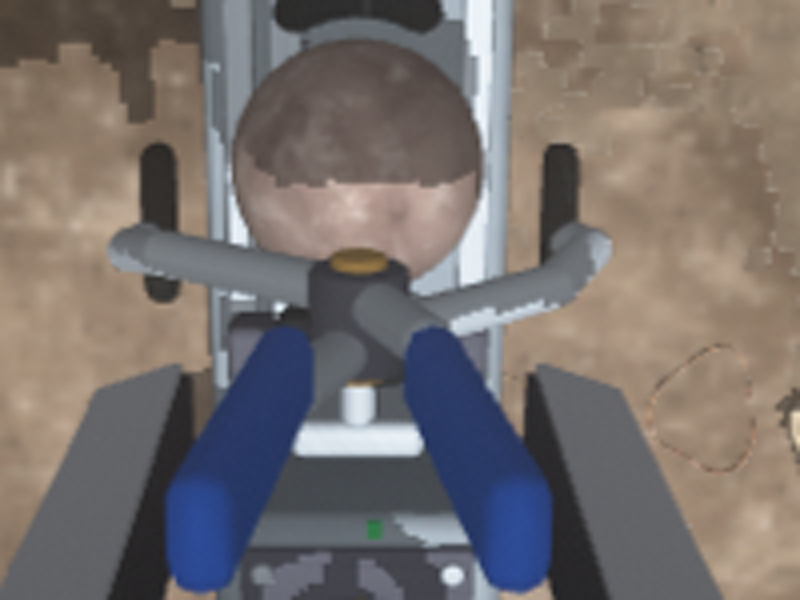

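View pics/s12.png

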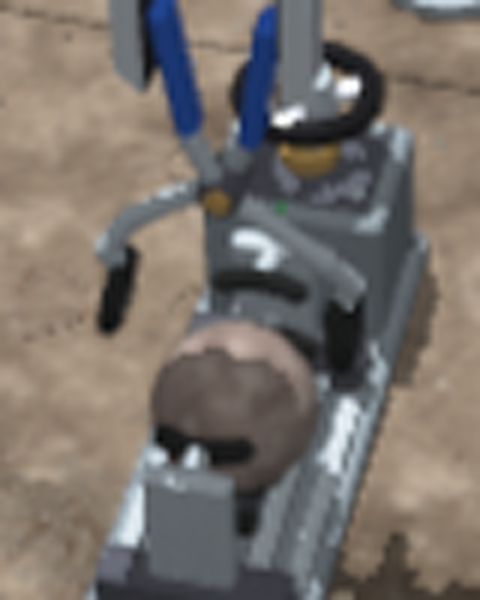

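>>> apply_moves([
  [[-0.05,-0.1,0.5],[0,0,0],0.5],
  [[-0.05,-0.1,1.2],[0,0,0],0.5],
  [[-0.05,-0.1,2],[0,0,0],0.5],
  [[-0.05,-0.1,2.8],[0,0,0],0.5],
  [[-0.05,-0.1,3.4],[0,0,0],0.5],
  [[-0.05,-0.1,3.9],[0,0,0],0.5],
  [[-0.05,-0.1,4.2],[0,0,0],0.5],
  [[-0.05,-0.1,4.3],[0,0,0],0.5],
  [[-0.05,-0.1,4.3],[0,0,0],0.5],
  [[-0.05,-0.1,4.3],[0,0,0],0.5],
])

```text
time: 16.1
tool_pos: [0.493, 0.0892, 0.1928]
ee_rot: [3.141, 0.001, 1.623]
wrist_force: [-0.3, -0.7, -1.5]
width: 0.047
```

```bash
python3 - <<'E'
from bench import robot,optics
from h import *
o=robot.get_obs();st(o);d(o,[.4935,.0893,.193],1.623)
im=optics.snapshot('wrist')
crop(im,180,130,200,150,4,'pics/w13.png')
im=optics.snapshot('side'); crop(im,225,210,80,100,6,'pics/s13.png')
E
```

```text
t 16.1 p [0.493  0.0892 0.1928] r [3.141e+00 1.000e-03 1.623e+00] F [-0.3 -0.7 -1.5] M [-0.02 -0.08  0.02] w 0.047 q6 0.014
shift cm [ 0.01  0.05 -0.02] rot [ 0.001  0.001 -0.   ]
```

View pics/w13.png

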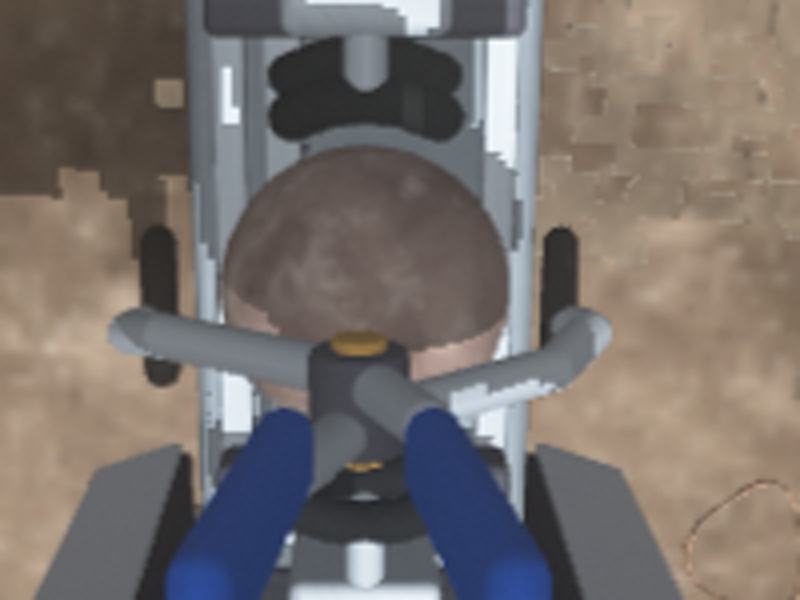

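View pics/s13.png

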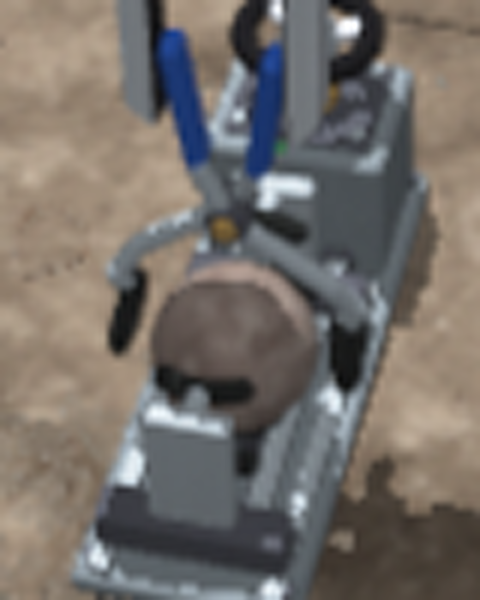

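```bash
python3 - <<'E'
from bench import robot,optics
from h import *
W=optics.get_calibration('wrist')
print((proj(W,[[.494,.0887,.061],[.493,.0892,.070],[.493,.0892,.061]])-[180,130])*4)
g=lambda u,v:(180+(u+.5)/4-.5,130+(v+.5)/4-.5)
print(atz(W,g(365,288),.061),atz(W,g(360,307),.070))
E
```

```text
[[362.47844396 288.84180376]
 [358.23277254 297.46827002]
 [358.17801899 286.49233902]]
[0.49420127 0.0892608  0.061     ] [0.49315513 0.087367   0.07      ]
```

>>> apply_moves([
  [[0.1,0.1,0],[0,0,0],0.5],
  [[0.1,0.1,0],[0,0,0],0.45],
  [[0.1,0.1,0],[0,0,0],0.4],
  [[0.1,0.1,0],[0,0,0],0.35],
  [[0.1,0.1,0],[0,0,0],0.3],
  [[0.1,0.1,0],[0,0,0],0.25],
  [[0.1,0.1,0],[0,0,0],0.2],
  [[0.1,0.1,0],[0,0,0],0.15],
  [[0.1,0.1,0],[0,0,0],0.1],
  [[0.1,0.1,0],[0,0,0],0.1],
])

```text
time: 17.03
tool_pos: [0.494, 0.0902, 0.1928]
ee_rot: [3.141, 0.001, 1.623]
wrist_force: [0.5, 0.2, -1.1]
width: 0.0209
```

```bash
python3 - <<'E'
from bench import robot,optics
from h import *
o=robot.get_obs();st(o)
im=optics.snapshot('wrist')
crop(im,180,130,200,150,4,'pics/w14.png')
im=optics.snapshot('side'); crop(im,225,210,80,100,6,'pics/s14.png')
E
```

```text
t 17.03 p [0.494  0.0902 0.1928] r [3.141e+00 1.000e-03 1.623e+00] F [ 0.5  0.2 -1.1] M [-0.05 -0.12  0.01] w 0.0209 q6 0.016
```

View pics/w14.png

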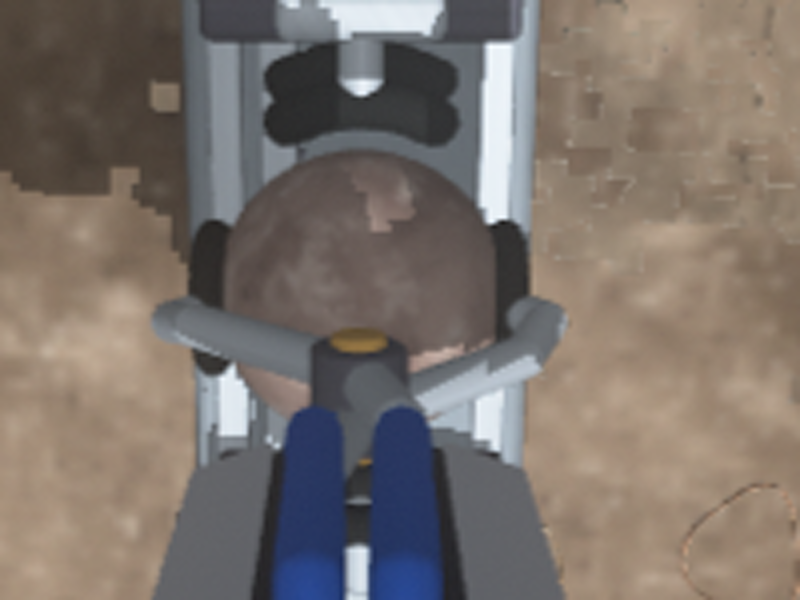

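View pics/s14.png

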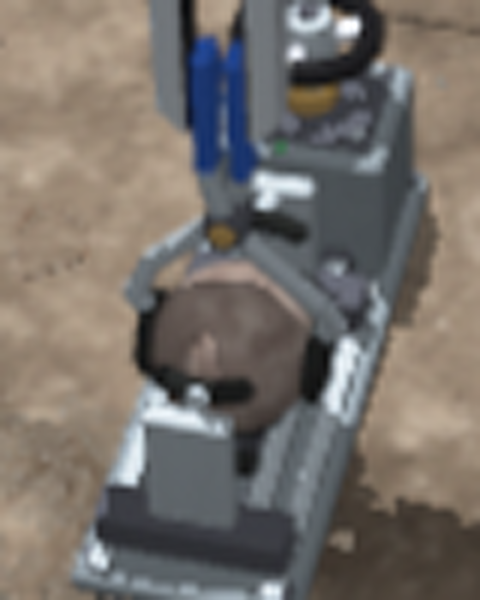

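>>> apply_moves([
  [[0,0,0],[0,0,0],0.1],
  [[0,0,0],[0,0,0],0.1],
  [[0,0,0],[0,0,0],0.1],
  [[0,0,0],[0,0,0],0.1],
  [[0,0,-0.1],[0,0,0],0.1],
  [[0,0,-0.3],[0,0,0],0.1],
  [[0,0,-0.6],[0,0,0],0.1],
  [[0,0,-1],[0,0,0],0.1],
  [[0,0,-1.5],[0,0,0],0.1],
  [[0,0,-2],[0,0,0],0.1],
])

```text
time: 17.97
tool_pos: [0.4934, 0.0902, 0.2123]
ee_rot: [-3.14, 0.001, 1.623]
wrist_force: [-0.8, 0.2, -6.5]
width: 0.021
```

```bash
python3 - <<'E'
from bench import robot,optics
from h import *
o=robot.get_obs();st(o)
im=optics.snapshot('wrist')
crop(im,180,130,200,150,4,'pics/w15.png')
im=optics.snapshot('side'); crop(im,225,190,80,100,6,'pics/s15.png')
E
```

```text
t 17.97 p [0.4934 0.0902 0.2123] r [-3.140e+00  1.000e-03  1.623e+00] F [-0.8  0.2 -6.5] M [ 0.02 -0.07  0.03] w 0.021 q6 0.016
```

View pics/w15.png

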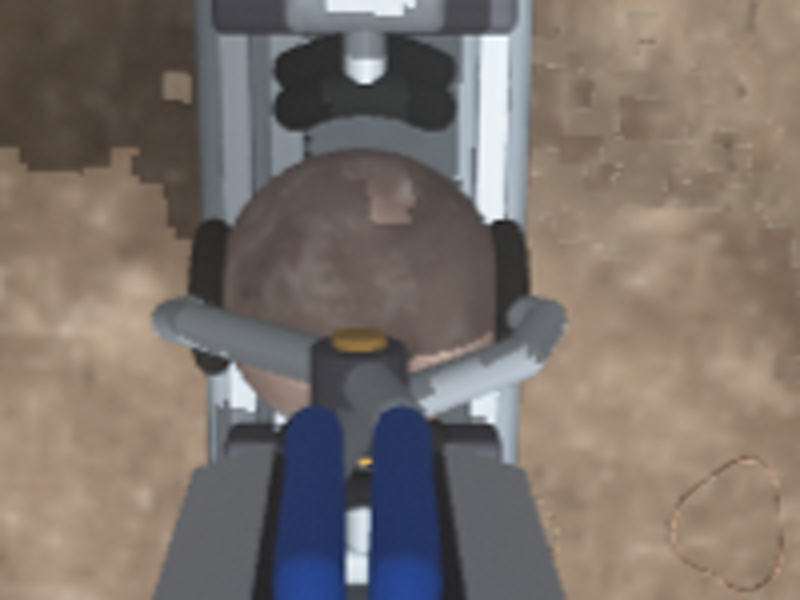

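View pics/s15.png

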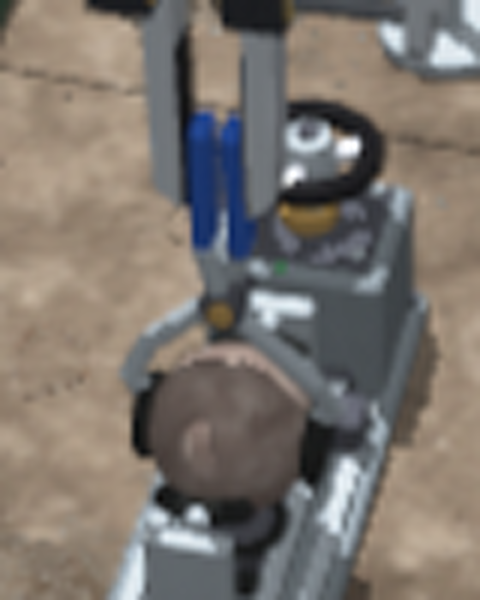

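Sphere moves with the tongs (it is unchanged in the wrist view, and the wrist force rose to 6.5 N). I'll continue straight up to about 10 cm in total.

>>> apply_moves([
  [[0,0,-1],[0,0,0],0.1],
  [[0,0,-2],[0,0,0],0.1],
  [[0,0,-3],[0,0,0],0.1],
  [[0,0,-4],[0,0,0],0.1],
  [[0,0,-5],[0,0,0],0.1],
  [[0,0,-6],[0,0,0],0.1],
  [[0,0,-7],[0,0,0],0.1],
  [[0,0,-7.6],[0,0,0],0.1],
  [[0,0,-8],[0,0,0],0.1],
  [[0,0,-8.1],[0,0,0],0.1],
])

```text
time: 18.9
tool_pos: [0.4941, 0.0903, 0.2945]
ee_rot: [3.14, 0.001, 1.623]
wrist_force: [0.9, -0.0, -6.6]
width: 0.0206
```

>>> apply_moves([
  [[0,0,0],[0,0,0],0.1],
  [[0,0,0],[0,0,0],0.1],
  [[0,0,0],[0,0,0],0.1],
  [[0,0,0],[0,0,0],0.1],
  [[0,0,0],[0,0,0],0.1],
  [[0,0,0],[0,0,0],0.1],
  [[0,0,0],[0,0,0],0.1],
  [[0,0,0],[0,0,0],0.1],
  [[0,0,0],[0,0,0],0.1],
  [[0,0,0],[0,0,0],0.1],
])

```text
time: 19.73
tool_pos: [0.4938, 0.0903, 0.2935]
ee_rot: [3.142, 0.001, 1.623]
wrist_force: [0.5, -0.0, -6.7]
width: 0.021
```

```bash
python3 - <<'E'
from bench import robot,optics
from h import *
o=robot.get_obs();st(o)
im=optics.snapshot('wrist')
crop(im,0,0,560,420,1.4,'pics/w16.png')
im=optics.snapshot('side'); crop(im,0,0,560,420,1.4,'pics/s16.png')
S=optics.get_calibration('side'); print(proj(S,[.4935,.0885,.161])*1.4)
E
```

```text
t 19.73 p [0.4938 0.0903 0.2935] r [3.142e+00 1.000e-03 1.623e+00] F [ 0.5 -0.  -6.7] M [-0.04 -0.12  0.01] w 0.021 q6 0.016
[[368.10597895 329.37967685]]
```

View pics/w16.png

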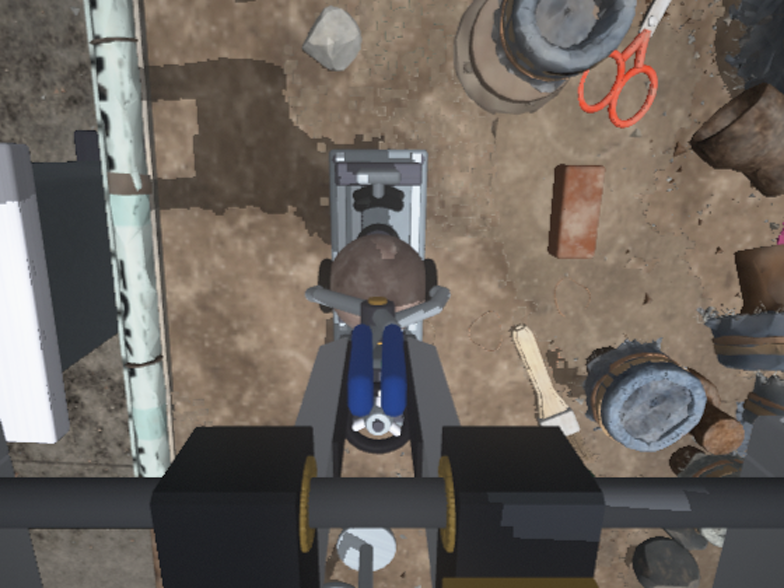

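View pics/s16.png

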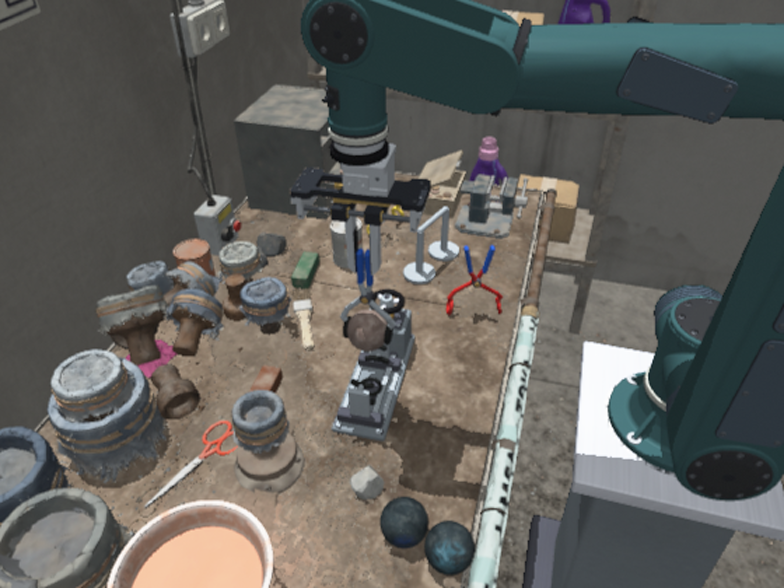

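```bash
python3 - <<'E'
from bench import robot,job
from h import *
st(robot.get_obs()); print(job.close_job()); st(robot.get_obs())
E
```

```text
t 19.83 p [0.4938 0.0903 0.2935] r [3.141e+00 1.000e-03 1.623e+00] F [-0.1  0.6 -6.2] M [ 0.02 -0.09 -0.03] w 0.0213 q6 0.016
the job is handed in; nothing more can be done
None
the job is handed in; nothing more can be done
```

The pink sphere is held still in the squeezed tongs about 10 cm above its seat. I handed the job in at 19.8 s of the 58 s allowed.

- **Clamp:** I turned the handwheel anticlockwise in one hold until its moment rose at the stop. The top picture then showed the white dot round at the green side and the jaws clear of the sphere.
- **Tongs:** I lifted the steel tongs off the rail with the handles squeezed only to 47 mm, so the jaws stayed wide open. I then lowered them astride the sphere, squeezed, and lifted straight up.
- **Last checks:**
  - The side picture showed the sphere exactly where one 10 cm above its seat should appear.
  - The wrist force was steady at about 6.5 N, which fits the sphere plus the tongs.
  - The tin, rough stone, brown bar and red and yellow look-alike tongs were not touched. The last pictures show the stone, the bar and the red tongs in place; the tin and yellow tongs are partly hidden behind the gripper.

**One number off:** the handles closed to 21 mm rather than the 24 mm given, but the sphere did not slip in the tongs. No other check failed.

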